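# Find the loose bolt and hold its cap open

## Task

One of the three tube readers has a loose bolt: tap all three bolt heads straight down, firmly enough that each one comes to a stop, to find the one that drops much deeper than the others. Then take that reader's blue cap by its handle, swing it about half-way open (some 45 degrees) and finish while still holding it there steadily, as it falls shut if let go. Do not open a cap before its bolt has been tapped, keep the other two caps shut, and leave everything else on the bench where it is.

Things in the scene. Friction and masses are not known exactly. Their poses are not given: they have to be found in the camera images.
- unit_a: tube reader a (at the left as the robot sees it): fixed white box with a green band, 130 x 100 x 50 mm (x, y, z), grey deck on top at z = 50 mm. Origin: centre of its underside. Its own -x end (towards the robot) carries the bolt, its +x end the cap's hinge; y runs along the hinge. Turned up to 23 degrees either way.
- unit_b: tube reader b (in the middle as the robot sees it): fixed white box with a green band, 130 x 100 x 50 mm (x, y, z), grey deck on top at z = 50 mm. Origin: centre of its underside. Its own -x end (towards the robot) carries the bolt, its +x end the cap's hinge; y runs along the hinge. Turned up to 23 degrees either way.
- unit_c: tube reader c (at the right as the robot sees it): fixed white box with a green band, 130 x 100 x 50 mm (x, y, z), grey deck on top at z = 50 mm. Origin: centre of its underside. Its own -x end (towards the robot) carries the bolt, its +x end the cap's hinge; y runs along the hinge. Turned up to 23 degrees either way.
- head_a (a point): centre of the top of reader a's bolt: round steel head 24 mm across, 8 mm thick, on the reader's centre line 45 mm from its middle towards -x; top 68 mm above the table before it is tapped. The bolt only slides straight down, against about 1.5 N of friction, and stays where it is pushed; pushed with 3 to 10 N, a sound bolt stops dead on its bushing after about 3 mm, the loose one after about 10 mm. Any of the three may be the loose one and they look alike.
- bolt_a (a joint): how far reader a's bolt has been pushed down, m: 0 untouched, about 0.003 stopped on a sound bushing, about 0.010 the loose one
- bar_a (a point): centre of the handle of reader a's cap. The cap is a blue plate 70 x 60 x 8 mm lying on the deck; from it, near its free end, rises a black T-handle: a post 12 mm thick with a cross bar 12 mm thick and 32 mm long parallel to the hinge, bar centre 26 mm above the cap's top (84 mm above the table when shut). Pinch the bar end to end (32 mm, fingers closing along the reader's y): the bar then turns between the fingers as the cap swings.
- cap_a (a joint): opening of reader a's cap, rad: 0 shut, grows as the handle end swings up and away from the robot, stop at 1.15. The cap weighs about 70 g and is lightly sprung shut: it closes by itself when let go at any angle. Its hinge line is fixed, along the reader's y, 56 mm from the reader's middle towards +x and 54 mm above the table; with the cap shut the handle bar's centre lies 60 mm towards -x and 30 mm above that line.
- head_b (a point): centre of the top of reader b's bolt: round steel head 24 mm across, 8 mm thick, on the reader's centre line 45 mm from its middle towards -x; top 68 mm above the table before it is tapped. The bolt only slides straight down, against about 1.5 N of friction, and stays where it is pushed; pushed with 3 to 10 N, a sound bolt stops dead on its bushing after about 3 mm, the loose one after about 10 mm. Any of the three may be the loose one and they look alike.
- bolt_b (a joint): how far reader b's bolt has been pushed down, m: 0 untouched, about 0.003 stopped on a sound bushing, about 0.010 the loose one
- bar_b (a point): centre of the handle of reader b's cap. The cap is a blue plate 70 x 60 x 8 mm lying on the deck; from it, near its free end, rises a black T-handle: a post 12 mm thick with a cross bar 12 mm thick and 32 mm long parallel to the hinge, bar centre 26 mm above the cap's top (84 mm above the table when shut). Pinch the bar end to end (32 mm, fingers closing along the reader's y): the bar then turns between the fingers as the cap swings.
- cap_b (a joint): opening of reader b's cap, rad: 0 shut, grows as the handle end swings up and away from the robot, stop at 1.15. The cap weighs about 70 g and is lightly sprung shut: it closes by itself when let go at any angle. Its hinge line is fixed, along the reader's y, 56 mm from the reader's middle towards +x and 54 mm above the table; with the cap shut the handle bar's centre lies 60 mm towards -x and 30 mm above that line.
- head_c (a point): centre of the top of reader c's bolt: round steel head 24 mm across, 8 mm thick, on the reader's centre line 45 mm from its middle towards -x; top 68 mm above the table before it is tapped. The bolt only slides straight down, against about 1.5 N of friction, and stays where it is pushed; pushed with 3 to 10 N, a sound bolt stops dead on its bushing after about 3 mm, the loose one after about 10 mm. Any of the three may be the loose one and they look alike.
- bolt_c (a joint): how far reader c's bolt has been pushed down, m: 0 untouched, about 0.003 stopped on a sound bushing, about 0.010 the loose one
- bar_c (a point): centre of the handle of reader c's cap. The cap is a blue plate 70 x 60 x 8 mm lying on the deck; from it, near its free end, rises a black T-handle: a post 12 mm thick with a cross bar 12 mm thick and 32 mm long parallel to the hinge, bar centre 26 mm above the cap's top (84 mm above the table when shut). Pinch the bar end to end (32 mm, fingers closing along the reader's y): the bar then turns between the fingers as the cap swings.
- cap_c (a joint): opening of reader c's cap, rad: 0 shut, grows as the handle end swings up and away from the robot, stop at 1.15. The cap weighs about 70 g and is lightly sprung shut: it closes by itself when let go at any angle. Its hinge line is fixed, along the reader's y, 56 mm from the reader's middle towards +x and 54 mm above the table; with the cap shut the handle bar's centre lies 60 mm towards -x and 30 mm above that line.
- tube_rack: bystander, loose: white rack of yellow-capped tubes, 75 x 200 x 95 mm; origin at its underside
- reagent: bystander, loose: reagent bottle with blue cap, 64 mm across, 130 mm high; origin at its underside
- glove_carton: bystander, loose: glove carton, 110 x 170 x 70 mm; origin at its underside
- tip_box: bystander, loose: green pipette-tip box with clear lid, 85 x 120 x 65 mm; origin at its underside
- scanner: bystander, loose: hand scanner lying down, 155 x 65 x 34 mm; origin at its underside
- dish: bystander, loose: steel dish with spare bushings, 68 mm across, 18 mm high; origin at its underside
- driver: bystander, loose: red-handled screwdriver lying on the table; origin at its underside
Things that resemble listed ones, but are neither listed nor needed, are in the scene too. Leave any purple look-alike of the unit_c alone.

How it is judged:
By the outcome, as a careful person would: the job done as asked, in the order asked, and still so for the second after the job is handed in, while the arm keeps its last pose, push and grip.
It also fails if it takes over 56 s, if anything falls off the work surface, if the arm or the gripper's body presses on something with over 40 N, if the wrist force passes 120 N, or if a joint passes its speed limit or range.

## Robot

A 6-joint arm with a two-finger parallel gripper is mounted at the origin on the work surface. World frame = base frame: x ahead of the robot, y to its left, z up, the work surface at z = 0. Lengths are in mm, angles in rad, forces in N, time in s.
With the tool pointing down it reaches from about 375 to 900 mm from the base axis. Payload 3.1 kg.
Tool frame: the origin (TCP) lies at the very end of the fingers, on their centre line; the grasp point (between the pads) lies 19 mm behind it; z points along the fingers, y is the direction in which the jaws open and shut (so a half turn about z gives the same grasp; the last joint's range is limited). The gripper opens to 87 mm and grips with 3 to 60 N. Pads are 19 mm wide; open, the fingers measure 117 mm over their backs; the gripper's body (75 mm by 190 mm) begins 51 mm behind the grasp point.
Start: joints at [1, 0.527, 1.433, -0, 1.181, -0.178], TCP at [238.616, 577.632, 195.348] pointing down, gripper open.
Joint ranges: [-3.08, 3.08], [-0.75, 2.2], [0.22, 2.44], [-1.43, 4.57], [0, 2.65], [-2.85, 2.85]. Speed limits (rad/s): [2.79, 2.79, 3.14, 3.14, 3.14, 3.14].

## Interface

Orientations are given as a 3x3 rotation matrix whose columns are the frame's x, y, z axes.
In Python, from plant import * gives the robot as it stands.
- The arm moves only by the tool send_rows, never from a script. Its argument "increments" is a list of rows, each a list of 5 numbers: the shift along the world's x, y, z in cm, then the turn about the world's z in degrees, then the opening, from 0 (shut) to 1 (fully open). A call has 1 to 20 rows; each row is the pose to reach, as a shift and turn from the pose measured when the call began; what a row does not reach only later rows make up. A row lasts 1/12 s, in which the tool goes at most 41.7 mm and 7.16 degrees, less where a joint would pass 70% of its speed; a pose out of reach is approached as far as the arm can. A call with a gripper value outside its range is refused whole. The fingers move at their own pace and stop on an object; "force" is the grip in N (left out, the last holds). Time passes only in rows, so rows that repeat a pose let the fingers close. It gives the time, the measured TCP pose, the force and the opening at its end, in the units of the state.
- state(): the state, without advancing time (a new reading comes with each control period).
- camera(name): name is "side" or "top" or "wrist"; returns a dict with "img" (384x512x3 uint8, red, green, blue), "range_z" (384x512 float32, mm along the optical axis (not along the pixel's ray), 0 where there is no reading), "fov_y" (degrees; the focal length in pixels is half the picture's height over the tangent of half this angle, whatever the lens; pixels are square), "cx", "cy" (the principal point, pixels), "cam_to_world" (4x4, takes a point from camera to world coordinates). Camera axes: x right, y down, z forward; pixel columns grow to the right and rows downward; lengths in mm; the calibration is good to about 2 mm. A picture is of the moment at which its call begins.
- close_job(): hands the job in, once; it reports no verdict.
The state is a dict: "time": time; "joint_positions": joint angles; "qd": joint speeds; "effort": joint torques, N m; "ee_pos": TCP position; "orientation": TCP orientation; "force": force on the tool from outside, world axes, zero at the start; "ft_torque": the same for the moment, N m; "gripper_width": finger opening in mm.
Only numpy, scipy, OpenCV 4.12 (cv2) and the standard library are available. Lean on these libraries where they do the work, as an engineer would, in place of code of your own. Each camera call takes 0.05 s, during which the arm holds its last target. There are 200 camera calls.

## Working session

There is one attempt and no reset: what is moved stays moved. The work goes in short steps, Python scripts to look and compute and a tool call to move; the robot and the scene stay as the last step left them, time stands still between calls to the robot, and variables do not carry over. Pictures are saved under pics/ and viewed, about 8 in all and at most 12, crops included, and the job is handed in when it is done.

Besides the shell and the picture viewer there is one more tool, called after "Emit:" as name(argument=value, ...) on one line, values as JSON. send_rows: Moves the arm, as the interface text tells. Its arguments: {"type":"object","properties":{"increments":{"type":"array"},"force":{"type":"number"}},"required":["increments"]}

```bash
mkdir -p pics; cat > h.py <<'E'
import numpy as np, cv2
from plant import *
def world(c):
    h,w=c["range_z"].shape; f=h/2/np.tan(np.radians(c["fov_y"])/2)
    v,u=np.mgrid[:h,:w]; z=c["range_z"]
    P=np.stack([(u-c["cx"])/f*z,(v-c["cy"])/f*z,z],-1)
    T=np.array(c["cam_to_world"]); return P@T[:3,:3].T+T[:3,3]
def save(c,n): cv2.imwrite("pics/"+n,c["img"][...,::-1])
E
python3 - <<'E'
from h import *
for n in("top","side"):
    c=camera(n); save(c,n+".png"); np.savez(n+".npz",**{k:np.array(v) for k,v in c.items()}); print(n,c["fov_y"],np.array(c["cam_to_world"]).round(2).tolist())
print(state())
E
```

```text
top 49.575549493170804 [[0.0, -1.0, 0.09, 374.89], [-1.0, 0.0, 0.01, -132.93], [-0.01, -0.09, -1.0, 1683.11], [0.0, 0.0, 0.0, 1.0]]
side 47.021372580458824 [[0.92, -0.31, 0.24, 204.49], [-0.39, -0.71, 0.58, -936.11], [-0.01, -0.63, -0.78, 1174.44], [0.0, 0.0, 0.0, 1.0]]
{'time': 0.1, 'joint_positions': array([ 1.00050009e+00,  5.28360764e-01,  1.43374064e+00,  8.13319779e-06,
        1.18137234e+00, -1.78514125e-01]), 'qd': array([-0.00054936, -0.0020068 , -0.00188215,  0.00077032, -0.00055411,
        0.00019546]), 'effort': array([-1.77476732e-04, -4.40982485e+01, -1.77150267e+01,  6.34399289e-02,
        5.34471392e-02, -5.67817528e-05]), 'ee_pos': array([238.25203768, 577.06936129, 194.48782632]), 'orientation': array([[-9.24228697e-01,  3.81838017e-01, -1.02189439e-03],
       [ 3.81839232e-01,  9.24227411e-01, -1.57932130e-03],
       [ 3.41417892e-04, -1.84985343e-03, -9.99998231e-01]]), 'force': array([ 1.44596899, -0.20830103, -0.94159008]), 'ft_torque': array([ 0.03834625, -0.01199976, -0.01484992]), 'gripper_width': 87.60097644704813}
```

View pics/top.png

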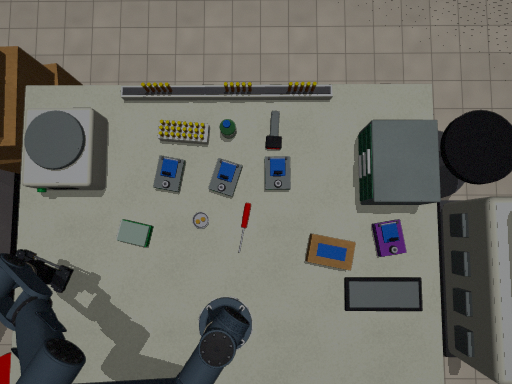

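View pics/side.png

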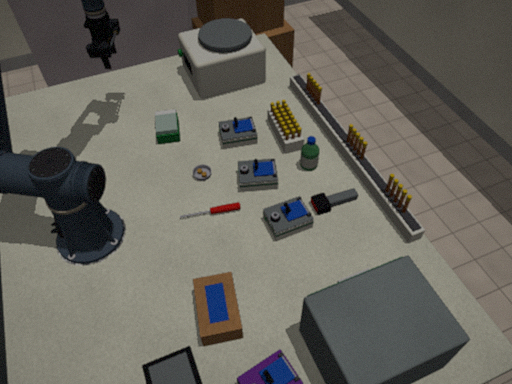

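The top view shows the three grey readers: a at about (170,174), b at (226,178) and c at (277,173). The purple look-alike at (389,238) is to be left alone. Other things: rack (184,131), bottle (228,128), scanner (274,130), dish (201,220) and driver (245,225).

```bash
python3 - <<'E'
from h import *
c=dict(np.load("top.npz")); P=world(c); hsv=cv2.cvtColor(c["img"],cv2.COLOR_RGB2HSV)
for n,(u,v) in dict(a=(170,174),b=(226,178),c=(277,173)).items():
    s=np.s_[v-24:v+25,u-24:u+25]; p=P[s].reshape(-1,3); h=hsv[s].reshape(-1,3)
    d=p[(p[:,2]>42)&(p[:,2]<110)]
    r=cv2.minAreaRect(d[:,:2].astype(np.float32))
    bl=p[(h[:,0]>105)&(h[:,0]<125)&(h[:,1]>170)&(p[:,2]>50)&(p[:,2]<70)]
    rb=cv2.minAreaRect(bl[:,:2].astype(np.float32))
    print(n,r,"blue",bl.mean(0),rb, "zmax",d[:,2].max())
E
```

```text
a ((592.2986450195312, 225.2481231689453), (101.69332122802734, 129.90737915039062), 79.28199768066406) blue [614.29031445 220.12984501  58.14551612] ((611.9030151367188, 221.83790588378906), (60.41221618652344, 66.48954772949219), 80.3639144897461) zmax 94.7019581135014
b ((578.4774169921875, -0.6406326293945312), (99.35054016113281, 130.87631225585938), 72.23804473876953) blue [599.07923143  -6.6588601   57.70205406] ((596.7002563476562, -5.604213714599609), (58.73258590698242, 66.48925018310547), 73.2107162475586) zmax 93.89143966488132
c ((595.8828125, -208.84326171875), (99.25628662109375, 129.7763214111328), 89.84085083007812) blue [ 616.64913276 -206.54570252   57.84682065] ((614.3524169921875, -206.59228515625), (55.73278045654297, 65.32470703125), 89.48036193847656) zmax 92.3047749297209
```

Emit:
send_rows(increments=[[31,-34.3,0,12,0],[31,-34.3,0,12,0],[31,-34.3,0,12,0],[31,-34.3,0,12,0],[31,-34.3,0,12,0],[31,-34.3,0,12,0],[31,-34.3,0,12,0],[31,-34.3,0,12,0],[31,-34.3,0,12,0],[31,-34.3,0,12,0],[31,-34.3,0,12,0],[31,-34.3,0,12,0],[31,-34.3,0,12,0],[31,-34.3,0,12,0],[31,-34.3,0,12,0],[31,-34.3,0,12,0],[31,-34.3,0,12,0],[31,-34.3,0,12,0],[31,-34.3,0,12,0]])

```text
time: 1.68
ee_pos: [547.7, 234.9, 194.6]
orientation: [[-0.984, 0.18, -0.001], [0.18, 0.984, -0.002], [0.0, -0.002, -1.0]]
force: [-0.7, -0.7, 0.3]
gripper_width: 0.3
```

```bash
python3 - <<'E'
from h import *
c=camera("wrist"); save(c,"w1.png"); np.savez("w1.npz",**{k:np.array(v) for k,v in c.items()})
print(np.array(c["cam_to_world"]).round(2).tolist(),c["fov_y"]); s=state(); print(s["ee_pos"],s["force"],s["orientation"],s["gripper_width"],s["time"])
E
```

```text
[[0.18, 0.95, 0.26, 476.42], [0.98, -0.17, -0.05, 247.77], [-0.0, 0.27, -0.96, 384.15], [0.0, 0.0, 0.0, 1.0]] 66.2902045800899
[547.82792763 234.69216543 194.60124117] [0.80792029 0.34709811 0.1128279 ] [[-9.83634092e-01  1.80176693e-01 -5.76446140e-04]
 [ 1.80177459e-01  9.83632415e-01 -1.83184532e-03]
 [ 2.36955279e-04 -1.90572811e-03 -9.99998156e-01]] 0.21020740707641855 1.7333
```

View pics/w1.png

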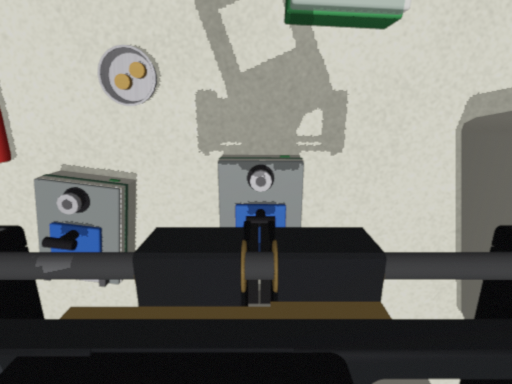

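The wrist view shows reader a's bolt head at (260,180), and reader b's at (70,203). The fingers are at (260,250). Next I measure the heads from depth.

```bash
python3 - <<'E'
from h import *
c=dict(np.load("w1.npz")); P=world(c)
for u,v in((260,180),(70,203)):
    p=P[v-20:v+21,u-20:u+21].reshape(-1,3); q=p[(p[:,2]>61)&(p[:,2]<76)]
    print(cv2.minEnclosingCircle(q[:,:2].astype(np.float32)),np.median(q,0),len(q))
p=P[150:225,205:315].reshape(-1,3); d=p[(p[:,2]>44)&(p[:,2]<56)]; print(cv2.minAreaRect(d[:,:2].astype(np.float32)))
E
```

```text
((550.4987182617188, 234.96815490722656), 11.78018856048584) [549.96416648 235.03114153  68.29506243] 362
((537.5756225585938, 14.895282745361328), 12.28350830078125) [537.17337186  17.17685376  68.08492004] 396
((569.4520874023438, 231.15516662597656), (100.04694366455078, 78.60709381103516), 79.5994644165039)
```

Emit:
send_rows(increments=[[0.2,0,-4,0,0],[0.2,0,-8,0,0],[0.2,0,-11,0,0],[0.2,0,-12,0,0],[0.2,0,-12.1,0,0],[0.2,0,-12.1,0,0],[0.2,0,-12.1,0,0]])

```text
time: 2.32
ee_pos: [551.6, 235.2, 75.5]
orientation: [[-0.984, 0.18, 0.003], [0.18, 0.984, -0.001], [-0.003, -0.0, -1.0]]
force: [-0.5, 0.2, 0.1]
gripper_width: 0.4
```

Emit:
send_rows(increments=[[0,0,-0.2,0,0],[0,0,-0.4,0,0],[0,0,-0.5,0,0],[0,0,-0.55,0,0],[0,0,-0.6,0,0],[0,0,-0.6,0,0]])

```text
time: 2.82
ee_pos: [551.6, 235.2, 69.5]
orientation: [[-0.984, 0.18, 0.003], [0.18, 0.984, -0.001], [-0.003, -0.0, -1.0]]
force: [-0.5, -0.6, -0.2]
gripper_width: 0.5
```

Emit:
send_rows(increments=[[0,0,-0.1,0,0],[0,0,-0.2,0,0],[0,0,-0.3,0,0],[0,0,-0.4,0,0],[0,0,-0.4,0,0]])

```text
time: 3.23
ee_pos: [551.4, 235.1, 65.2]
orientation: [[-0.984, 0.18, 0.003], [0.18, 0.984, -0.001], [-0.003, -0.001, -1.0]]
force: [0.5, 0.7, 0.2]
gripper_width: 0.5
```

Emit:
send_rows(increments=[[0,0,-0.1,0,0],[0,0,-0.2,0,0],[0,0,-0.2,0,0]])

```text
time: 3.48
ee_pos: [551.2, 235.1, 62.9]
orientation: [[-0.984, 0.18, 0.002], [0.18, 0.984, -0.001], [-0.002, -0.001, -1.0]]
force: [0.2, 0.3, 0.4]
gripper_width: 0.5
```

Emit:
send_rows(increments=[[0,0,-0.1,0,0],[0,0,-0.2,0,0],[0,0,-0.2,0,0]])

```text
time: 3.73
ee_pos: [551.0, 235.0, 60.7]
orientation: [[-0.984, 0.18, 0.002], [0.18, 0.984, -0.001], [-0.002, -0.001, -1.0]]
force: [1.2, 0.1, 0.6]
gripper_width: 0.5
```

```bash
python3 - <<'E'
from h import *
c=camera("wrist"); cv2.imwrite("pics/w2.png",cv2.resize(c["img"][100:300,130:390,::-1],None,fx=3,fy=3)); s=state(); print(s["ee_pos"],s["force"])
E
```

```text
[551.05136737 235.03486765  60.76580008] [-0.40962859  0.21632229  0.20777715]
```

View pics/w2.png

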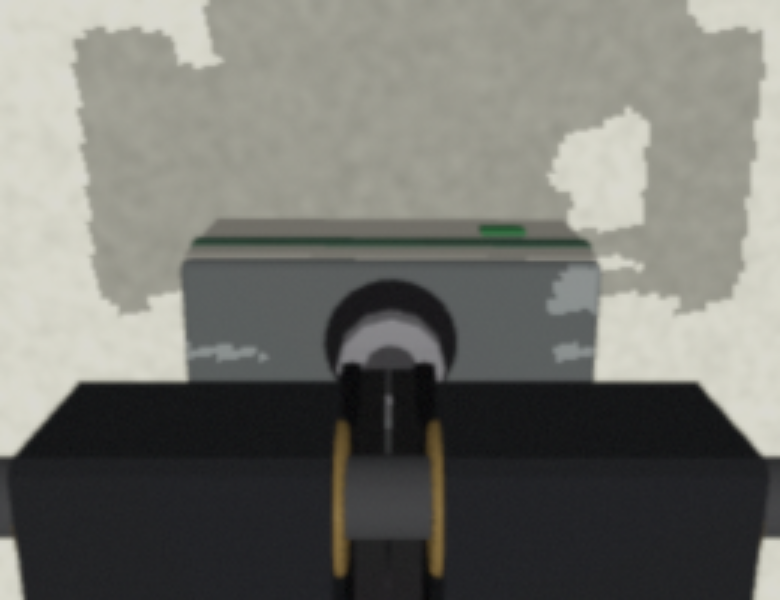

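The crop shows the fingertips resting on the head at (390,365), over its middle. I'll keep pushing until the force rises.

Emit:
send_rows(increments=[[0,0,-0.1,0,0],[0,0,-0.2,0,0],[0,0,-0.2,0,0]])

```text
time: 4.03
ee_pos: [550.9, 235.0, 58.6]
orientation: [[-0.984, 0.18, 0.002], [0.18, 0.984, -0.001], [-0.002, -0.001, -1.0]]
force: [-0.3, -0.1, 0.6]
gripper_width: 0.5
```

Emit:
send_rows(increments=[[0,0,-0.1,0,0],[0,0,-0.15,0,0],[0,0,-0.15,0,0]])

```text
time: 4.28
ee_pos: [550.8, 235.0, 56.9]
orientation: [[-0.984, 0.18, 0.001], [0.18, 0.984, -0.001], [-0.001, -0.001, -1.0]]
force: [-0.1, -0.2, 0.6]
gripper_width: 0.8
```

Emit:
send_rows(increments=[[0,0,-0.1,0,0],[0,0,-0.15,0,0],[0,0,-0.15,0,0]])

```text
time: 4.53
ee_pos: [550.7, 234.9, 55.3]
orientation: [[-0.984, 0.18, 0.001], [0.18, 0.984, -0.001], [-0.001, -0.001, -1.0]]
force: [-0.1, -0.1, 1.0]
gripper_width: 0.4
```

```bash
python3 - <<'E'
from h import *
f=[]
for i in range(3):
    c=camera("wrist"); f.append(state()["force"])
P=world(c); p=P[205:222,240:280]; print(np.round(p[::2,::4,2])); print(np.mean(f,0),state()["ee_pos"])
E
```

```text
[[ 51.  51.  52.  50.  51.  51.  51.  51.  51.  51.]
 [ 52.  51.  51.  51.  62.  64.  61.  51.  51.  52.]
 [ 51.  51.  50.  64.  66.  69.  66.  64.  52.  52.]
 [ 51.  52.  62.  67.  69.  69.  68.  67.  51.  51.]
 [ 51.  51.  67.  68.  68.  69.  68.  68.  65.  52.]
 [ 51.  61.  69.  68.  68.  68.  68.  68.  68.  50.]
 [ 52.  68.  68.  69.  68.  68.  69.  68.  68.  51.]
 [ 50.  69.  67.  68.  69.  69.  69.  68.  68.  68.]
 [ 51.  84.  83.  67.  69.  68.  69.  83. 245.  68.]]
[ 0.00027818 -0.11301387 -0.25944909] [550.78568155 234.97319132  55.41078268]
```

```bash
python3 - <<'E'
from h import *
c=camera("wrist"); P=world(c); T=np.array(c["cam_to_world"]); f=192/np.tan(np.radians(c["fov_y"])/2)
for X in([551,235,55],[551,235,75],[550,235,68]):
    q=np.linalg.inv(T)@np.r_[X,1]; print(X,q[:2]/q[2]*f+[c["cx"],c["cy"]])
for v in range(214,262,4): print(v,[(P[v,u].round(0).tolist()) for u in (248,260,273)])
cv2.imwrite("pics/w3.png",cv2.resize(c["img"][190:270,210:310,::-1],None,fx=7,fy=7))
c=camera("side"); cv2.imwrite("pics/s3.png",cv2.resize(c["img"][90:150,200:280,::-1],None,fx=8,fy=8,interpolation=cv2.INTER_CUBIC))
print(c["cam_to_world"])
E
```

```text
[551, 235, 55] [259.70881002 219.77108429]
[551, 235, 75] [259.76102716 231.33532763]
[550, 235, 68] [259.46339621 225.6017266 ]
214 [[541.0, 229.0, 67.0], [542.0, 237.0, 68.0], [544.0, 245.0, 66.0]]
218 [[543.0, 229.0, 68.0], [545.0, 236.0, 68.0], [547.0, 244.0, 67.0]]
222 [[540.0, 230.0, 85.0], [547.0, 236.0, 69.0], [542.0, 244.0, 85.0]]
226 [[540.0, 230.0, 91.0], [542.0, 237.0, 89.0], [542.0, 244.0, 91.0]]
230 [[540.0, 230.0, 96.0], [542.0, 237.0, 93.0], [542.0, 244.0, 98.0]]
234 [[540.0, 231.0, 102.0], [542.0, 237.0, 99.0], [542.0, 244.0, 102.0]]
238 [[540.0, 231.0, 107.0], [542.0, 237.0, 104.0], [542.0, 243.0, 107.0]]
242 [[542.0, 231.0, 108.0], [542.0, 237.0, 110.0], [517.0, 245.0, 166.0]]
246 [[541.0, 231.0, 113.0], [544.0, 236.0, 110.0], [517.0, 245.0, 168.0]]
250 [[542.0, 231.0, 117.0], [542.0, 237.0, 119.0], [517.0, 245.0, 169.0]]
254 [[519.0, 237.0, 167.0], [519.0, 241.0, 167.0], [518.0, 245.0, 170.0]]
258 [[519.0, 237.0, 168.0], [520.0, 241.0, 168.0], [520.0, 244.0, 170.0]]
[[ 9.20600381e-01 -3.11359368e-01  2.35691073e-01  2.04489000e+02]
 [-3.90279334e-01 -7.13028471e-01  5.82470979e-01 -9.36105159e+02]
 [-1.33033508e-02 -6.28208360e-01 -7.77931409e-01  1.17443916e+03]
 [ 0.00000000e+00  0.00000000e+00  0.00000000e+00  1.00000000e+00]]
```

View pics/w3.png

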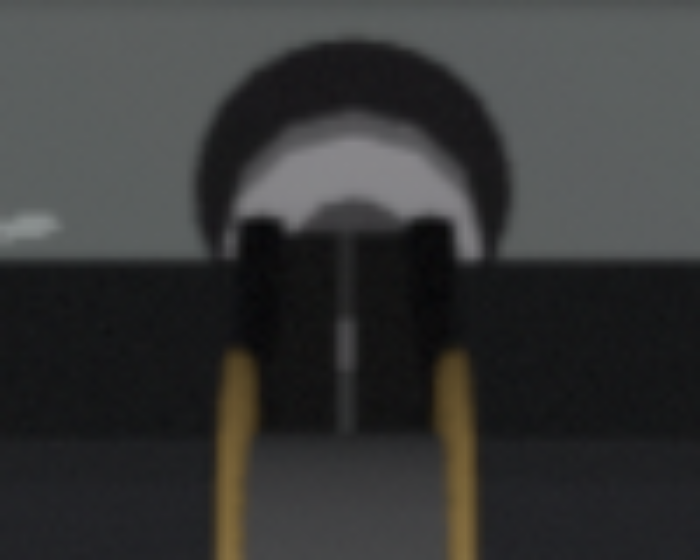

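View pics/s3.png

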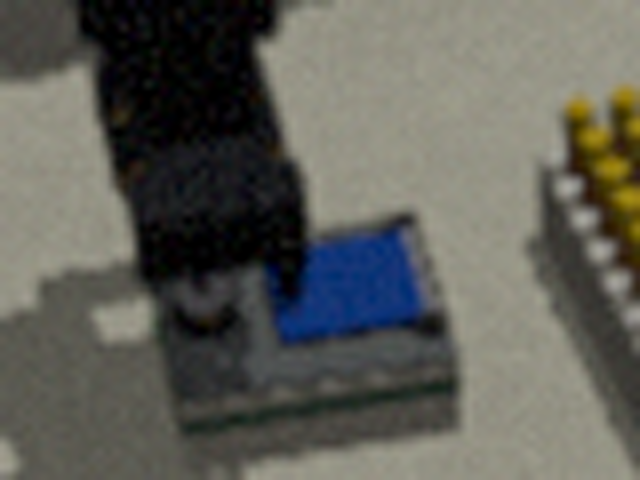

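The head still reads 68 mm and the force is near zero, so the fingertips haven't touched it. Depth puts the visible finger ends near z = 83, well above the reported TCP of 55. I'll go down in small steps, guided by force.

Emit:
send_rows(increments=[[0,0,-0.1,0,0],[0,0,-0.2,0,0],[0,0,-0.3,0,0],[0,0,-0.3,0,0]])

```text
time: 5.12
ee_pos: [550.6, 234.9, 52.2]
orientation: [[-0.984, 0.18, 0.001], [0.18, 0.984, -0.002], [-0.001, -0.001, -1.0]]
force: [-0.2, 0.5, 0.4]
gripper_width: 0.4
```

```bash
cat >> h.py <<'E'
def chk(n=6):
    f=[]
    for i in range(n): c=camera("wrist"); f.append(state()["force"])
    P=world(c); s=state(); print("F",np.mean(f,0).round(2),"tcp",s["ee_pos"].round(1),"t",s["time"])
    return c,P
def headz(P,lo=54,hi=75,box=(195,240,235,285)):
    a,b,l,r=box; p=P[a:b,l:r].reshape(-1,3); q=p[(p[:,2]>lo)&(p[:,2]<hi)]; print("head",np.median(q,0).round(1),np.percentile(q[:,2],[50,75,90]).round(1),len(q))
E
python3 - <<'E'
from h import *
c,P=chk(); headz(P)
for v in range(200,236,2): print(v,P[v,[247,259,273]].round(0).tolist())
E
```

```text
F [ 0.22 -0.09  0.08] tcp [550.8 235.   52.4] t 5.4167
head [542.8 236.6  67.8] [67.8 68.4 68.9] 401
200 [[536.0, 229.0, 51.0], [537.0, 237.0, 51.0], [539.0, 246.0, 50.0]]
202 [[537.0, 229.0, 52.0], [539.0, 237.0, 51.0], [540.0, 246.0, 51.0]]
204 [[539.0, 229.0, 51.0], [540.0, 237.0, 51.0], [541.0, 246.0, 52.0]]
206 [[540.0, 228.0, 52.0], [541.0, 236.0, 52.0], [543.0, 246.0, 52.0]]
208 [[542.0, 228.0, 49.0], [539.0, 237.0, 63.0], [545.0, 245.0, 49.0]]
210 [[543.0, 228.0, 51.0], [539.0, 237.0, 67.0], [546.0, 245.0, 51.0]]
212 [[544.0, 227.0, 51.0], [540.0, 237.0, 68.0], [547.0, 245.0, 52.0]]
214 [[541.0, 229.0, 66.0], [541.0, 236.0, 68.0], [545.0, 245.0, 63.0]]
216 [[541.0, 229.0, 69.0], [543.0, 236.0, 68.0], [545.0, 245.0, 66.0]]
218 [[542.0, 228.0, 68.0], [543.0, 236.0, 69.0], [545.0, 245.0, 68.0]]
220 [[543.0, 228.0, 69.0], [545.0, 236.0, 67.0], [547.0, 244.0, 68.0]]
222 [[539.0, 230.0, 83.0], [546.0, 235.0, 69.0], [542.0, 244.0, 83.0]]
224 [[540.0, 230.0, 85.0], [542.0, 236.0, 82.0], [542.0, 244.0, 86.0]]
226 [[540.0, 230.0, 88.0], [542.0, 236.0, 85.0], [542.0, 244.0, 88.0]]
228 [[539.0, 230.0, 92.0], [542.0, 236.0, 87.0], [542.0, 244.0, 92.0]]
230 [[540.0, 230.0, 93.0], [542.0, 236.0, 91.0], [542.0, 244.0, 94.0]]
232 [[540.0, 230.0, 97.0], [542.0, 236.0, 94.0], [543.0, 244.0, 95.0]]
234 [[540.0, 230.0, 99.0], [543.0, 236.0, 96.0], [542.0, 244.0, 99.0]]
```

Emit:
send_rows(increments=[[0,0,-0.2,0,0],[0,0,-0.4,0,0],[0,0,-0.6,0,0],[0,0,-0.8,0,0],[0,0,-0.8,0,0],[0,0,-0.8,0,0]])

```text
time: 5.92
ee_pos: [550.7, 235.0, 44.2]
orientation: [[-0.984, 0.18, 0.001], [0.18, 0.984, -0.001], [-0.001, -0.001, -1.0]]
force: [0.1, -0.0, -0.1]
gripper_width: 0.8
```

```bash
python3 - <<'E'
from h import *
c,P=chk(); headz(P)
for v in range(214,236,2): print(v,P[v,[247,259,273]].round(0).tolist())
E
```

```text
F [-0.12  0.19  0.2 ] tcp [550.9 235.   44.6] t 6.2167
head [541.5 236.7  67.8] [67.8 68.7 73.5] 337
214 [[543.0, 228.0, 51.0], [539.0, 237.0, 67.0], [546.0, 245.0, 51.0]]
216 [[544.0, 228.0, 53.0], [540.0, 237.0, 68.0], [548.0, 245.0, 50.0]]
218 [[541.0, 229.0, 65.0], [541.0, 236.0, 68.0], [544.0, 245.0, 63.0]]
220 [[541.0, 229.0, 68.0], [542.0, 236.0, 68.0], [544.0, 244.0, 68.0]]
222 [[540.0, 230.0, 75.0], [544.0, 236.0, 68.0], [479.0, 248.0, 234.0]]
224 [[540.0, 230.0, 77.0], [543.0, 236.0, 74.0], [542.0, 244.0, 78.0]]
226 [[540.0, 230.0, 80.0], [542.0, 236.0, 77.0], [542.0, 244.0, 80.0]]
228 [[540.0, 230.0, 83.0], [542.0, 236.0, 80.0], [542.0, 244.0, 84.0]]
230 [[540.0, 230.0, 87.0], [542.0, 236.0, 83.0], [543.0, 244.0, 86.0]]
232 [[540.0, 230.0, 89.0], [542.0, 236.0, 87.0], [542.0, 244.0, 89.0]]
234 [[540.0, 230.0, 92.0], [542.0, 236.0, 88.0], [542.0, 244.0, 92.0]]
```

Confirmed: the fingertips sit about 28 mm above the reported TCP. Contact is due in about 4 mm.

Emit:
send_rows(increments=[[0,0,-0.1,0,0],[0,0,-0.2,0,0],[0,0,-0.3,0,0],[0,0,-0.3,0,0],[0,0,-0.3,0,0]])

```text
time: 6.63
ee_pos: [550.8, 235.0, 41.4]
orientation: [[-0.984, 0.18, 0.001], [0.18, 0.984, -0.001], [-0.002, -0.001, -1.0]]
force: [0.4, 0.4, -0.4]
gripper_width: 0.4
```

Emit:
send_rows(increments=[[0,0,-0.1,0,0],[0,0,-0.2,0,0],[0,0,-0.2,0,0]])

```text
time: 6.88
ee_pos: [550.9, 235.0, 39.4]
orientation: [[-0.984, 0.18, 0.001], [0.18, 0.984, -0.001], [-0.002, -0.001, -1.0]]
force: [-0.2, 0.9, 1.2]
gripper_width: 0.4
```

Emit:
send_rows(increments=[[0,0,-0.1,0,0],[0,0,-0.15,0,0],[0,0,-0.15,0,0]])

```text
time: 7.13
ee_pos: [551.0, 235.0, 38.2]
orientation: [[-0.984, 0.18, 0.002], [0.18, 0.984, -0.001], [-0.002, -0.001, -1.0]]
force: [-1.4, -0.6, 2.9]
gripper_width: 0.1
```

Contact, with the bolt sliding at about 1.5–3 N. I'll continue in small steps.

Emit:
send_rows(increments=[[0,0,-0.1,0,0],[0,0,-0.2,0,0],[0,0,-0.2,0,0]])

```text
time: 7.38
ee_pos: [551.0, 235.0, 38.1]
orientation: [[-0.984, 0.18, 0.002], [0.18, 0.984, -0.001], [-0.002, -0.001, -1.0]]
force: [-2.5, -1.4, 12.5]
gripper_width: 0.6
```

Emit:
send_rows(increments=[[0,0,-0.05,0,0],[0,0,-0.1,0,0],[0,0,-0.1,0,0]])

```text
time: 7.63
ee_pos: [551.4, 235.1, 38.1]
orientation: [[-0.984, 0.18, 0.003], [0.18, 0.984, -0.001], [-0.003, -0.001, -1.0]]
force: [-2.3, -0.1, 9.8]
gripper_width: 0.8
```

Reader a's bolt stopped dead after about 3 mm, so it is sound. Lifting and moving above b.

Emit:
send_rows(increments=[[0,0,2,0,0],[0,0,6,0,0],[-0.2,-3,6,-2,0],[-1.4,-22,6,-7,0],[-1.4,-22,6,-7,0],[-1.4,-22,6,-7,0],[-1.4,-22,6,-7,0],[-1.4,-22,6,-7,0],[-1.4,-22,6,-7,0],[-1.4,-22,6,-7,0],[-1.4,-22,6,-7,0],[-1.4,-22,6,-7,0]])

```text
time: 8.63
ee_pos: [537.2, 16.3, 97.9]
orientation: [[-0.955, 0.297, 0.002], [0.297, 0.955, -0.001], [-0.003, -0.0, -1.0]]
force: [0.3, 0.6, 0.8]
gripper_width: 0.4
```

```bash
python3 - <<'E'
from h import *
c,P=chk(2)
q=P.reshape(-1,3)
for n,(x,y) in dict(a=(550,235),b=(537,15)).items():
    s=q[(np.hypot(q[:,0]-x,q[:,1]-y)<22)&(q[:,2]>57)&(q[:,2]<75)]
    print(n,cv2.minEnclosingCircle(s[:,:2].astype(np.float32)),np.percentile(s[:,2],[50,80]),len(s))
E
```

```text
F [-0.74  0.15 -0.22] tcp [537.3  16.5  98. ] t 8.7333Traceback (most recent call last):
  File "<stdin>", line 6, in <module>
    return _quantile_unchecked(
        a, q, axis, out, overwrite_input, method, keepdims, weights)
    return _ureduce(a,
                    func=_quantile_ureduce_func,
    ...<5 lines>...
                    overwrite_input=overwrite_input,
                    method=method)
    r = func(a, **kwargs)
    result = _quantile(arr,
                       quantiles=q,
    ...<2 lines>...
                       out=out,
                       weights=wgt)
    slices_having_nans = np.isnan(arr[-1, ...])
                                  ~~~^^^^^^^^^
IndexError: index -1 is out of bounds for axis 0 with size 0
```

a is out of view from here, so I'll measure only b.

```bash
cat >> h.py <<'E'
def head(P,x,y):
    q=P.reshape(-1,3); s=q[(np.hypot(q[:,0]-x,q[:,1]-y)<20)&(q[:,2]>56)&(q[:,2]<75)]
    if len(s): print("head",cv2.minEnclosingCircle(s[:,:2].astype(np.float32)),np.percentile(s[:,2],[50,80]),len(s))
E
python3 - <<'E'
from h import *
c,P=chk(1); head(P,537,15)
E
```

```text
F [-0.69 -0.12 -0.87] tcp [537.3  16.5  98. ] t 8.7833
head ((537.6787109375, 14.933023452758789), 12.020221710205078) [68.29127348 68.89567763] 714
```

Emit:
send_rows(increments=[[0,-0.15,-2.5,0,0],[0,-0.15,-4.5,0,0],[0,-0.15,-5.3,0,0],[0,-0.15,-5.6,0,0],[0,-0.15,-5.6,0,0],[0,-0.15,-5.6,0,0]])

```text
time: 9.28
ee_pos: [537.9, 15.1, 42.5]
orientation: [[-0.955, 0.296, 0.004], [0.296, 0.955, -0.002], [-0.004, -0.0, -1.0]]
force: [0.1, -0.0, 0.3]
gripper_width: 0.1
```

Emit:
send_rows(increments=[[0,0,-0.1,0,0],[0,0,-0.2,0,0],[0,0,-0.2,0,0]])

```text
time: 9.53
ee_pos: [538.4, 15.1, 41.1]
orientation: [[-0.955, 0.296, 0.005], [0.296, 0.955, -0.002], [-0.006, -0.0, -1.0]]
force: [0.2, -0.0, -0.0]
gripper_width: 0.2
```

Emit:
send_rows(increments=[[0,0,-0.1,0,0],[0,0,-0.2,0,0],[0,0,-0.2,0,0]])

```text
time: 9.78
ee_pos: [538.9, 15.0, 39.3]
orientation: [[-0.955, 0.296, 0.006], [0.296, 0.955, -0.002], [-0.007, -0.0, -1.0]]
force: [0.8, -0.8, 1.3]
gripper_width: 0.4
```

Emit:
send_rows(increments=[[0,0,-0.1,0,0],[0,0,-0.15,0,0],[0,0,-0.15,0,0]])

```text
time: 10.03
ee_pos: [538.9, 14.9, 37.8]
orientation: [[-0.955, 0.296, 0.006], [0.296, 0.955, -0.002], [-0.006, -0.0, -1.0]]
force: [-0.3, -0.5, 1.2]
gripper_width: 0.5
```

Emit:
send_rows(increments=[[0,0,-0.1,0,0],[0,0,-0.15,0,0],[0,0,-0.15,0,0]])

```text
time: 10.28
ee_pos: [538.9, 14.9, 36.1]
orientation: [[-0.955, 0.296, 0.006], [0.296, 0.955, -0.002], [-0.006, -0.0, -1.0]]
force: [-0.3, 0.6, 1.1]
gripper_width: 0.5
```

Emit:
send_rows(increments=[[0,0,-0.1,0,0],[0,0,-0.15,0,0],[0,0,-0.15,0,0]])

```text
time: 10.53
ee_pos: [538.9, 14.9, 34.5]
orientation: [[-0.955, 0.296, 0.006], [0.296, 0.955, -0.002], [-0.006, -0.0, -1.0]]
force: [-0.3, 0.3, -0.1]
gripper_width: 0.8
```

Emit:
send_rows(increments=[[0,0,-0.1,0,0],[0,0,-0.15,0,0],[0,0,-0.15,0,0]])

```text
time: 10.78
ee_pos: [538.8, 14.9, 32.8]
orientation: [[-0.955, 0.296, 0.006], [0.296, 0.955, -0.002], [-0.006, -0.0, -1.0]]
force: [-0.2, 0.6, 0.7]
gripper_width: 0.7
```

Emit:
send_rows(increments=[[0,0,-0.1,0,0],[0,0,-0.15,0,0],[0,0,-0.15,0,0]])

```text
time: 11.03
ee_pos: [538.8, 15.0, 31.3]
orientation: [[-0.955, 0.296, 0.006], [0.296, 0.955, -0.002], [-0.006, -0.0, -1.0]]
force: [-0.1, -1.1, 1.1]
gripper_width: 0.5
```

Emit:
send_rows(increments=[[0,0,-0.1,0,0],[0,0,-0.15,0,0],[0,0,-0.15,0,0]])

```text
time: 11.28
ee_pos: [538.9, 14.9, 31.1]
orientation: [[-0.955, 0.296, 0.006], [0.296, 0.955, -0.002], [-0.007, -0.0, -1.0]]
force: [-2.1, 0.2, 11.5]
gripper_width: 0.7
```

b went about 10 mm and stopped, so it is the loose one. On to c.

Emit:
send_rows(increments=[[0,0,3,0,0],[0,0,6.7,0,0],[0.2,-3,6.7,5,0],[1.4,-22.2,6.7,17,0],[1.4,-22.2,6.7,17,0],[1.4,-22.2,6.7,17,0],[1.4,-22.2,6.7,17,0],[1.4,-22.2,6.7,17,0],[1.4,-22.2,6.7,17,0],[1.4,-22.2,6.7,17,0],[1.4,-22.2,6.7,17,0],[1.4,-22.2,6.7,17,0]])

```text
time: 12.28
ee_pos: [552.1, -205.3, 97.7]
orientation: [[-1.0, 0.002, 0.005], [0.002, 1.0, 0.001], [-0.005, 0.001, -1.0]]
force: [0.5, 0.1, 0.2]
gripper_width: 0.1
```

```bash
python3 - <<'E'
from h import *
c,P=chk(1); head(P,553,-207); print(state()["orientation"].round(3).tolist())
E
```

```text
F [ 0.91  1.5  -0.02] tcp [ 552.3 -205.2   97.8] t 12.3333
head ((552.4782104492188, -207.50698852539062), 11.880958557128906) [68.26480587 68.82724838] 719
[[-1.0, 0.002, 0.005], [0.002, 1.0, 0.001], [-0.005, 0.001, -1.0]]
```

Emit:
send_rows(increments=[[0,-0.2,-2.5,0,0],[0,-0.2,-4.5,0,0],[0,-0.2,-5.3,0,0],[0,-0.2,-5.6,0,0],[0,-0.2,-5.6,0,0],[0,-0.2,-5.6,0,0]])

```text
time: 12.83
ee_pos: [553.0, -207.0, 42.5]
orientation: [[-1.0, 0.001, 0.006], [0.001, 1.0, 0.0], [-0.006, 0.0, -1.0]]
force: [0.1, -0.7, 0.7]
gripper_width: 0.6
```

Emit:
send_rows(increments=[[0,0,-0.1,0,0],[0,0,-0.2,0,0],[0,0,-0.2,0,0]])

```text
time: 13.08
ee_pos: [553.4, -207.2, 41.1]
orientation: [[-1.0, 0.001, 0.008], [0.001, 1.0, -0.001], [-0.008, -0.001, -1.0]]
force: [0.2, -0.4, 0.6]
gripper_width: 0.1
```

Emit:
send_rows(increments=[[0,0,-0.1,0,0],[0,0,-0.15,0,0],[0,0,-0.15,0,0]])

```text
time: 13.33
ee_pos: [553.8, -207.5, 39.9]
orientation: [[-1.0, 0.001, 0.008], [0.001, 1.0, -0.001], [-0.008, -0.001, -1.0]]
force: [0.5, -0.7, 1.5]
gripper_width: 0.2
```

Emit:
send_rows(increments=[[0,0,-0.1,0,0],[0,0,-0.15,0,0],[0,0,-0.15,0,0]])

```text
time: 13.58
ee_pos: [553.8, -207.5, 38.3]
orientation: [[-1.0, 0.001, 0.008], [0.001, 1.0, -0.001], [-0.008, -0.001, -1.0]]
force: [-0.1, 0.3, 1.5]
gripper_width: 0.6
```

Emit:
send_rows(increments=[[0,0,-0.1,0,0],[0,0,-0.15,0,0],[0,0,-0.15,0,0]])

```text
time: 13.83
ee_pos: [553.8, -207.5, 38.1]
orientation: [[-1.0, 0.001, 0.009], [0.001, 1.0, -0.001], [-0.009, -0.001, -1.0]]
force: [-1.7, 1.0, 9.2]
gripper_width: 0.3
```

c stopped after about 3 mm, so it is sound; b is loose. Next, above b's handle with the jaws partly open.

Emit:
send_rows(increments=[[0,0,3,0,0],[0,0,7,0,0],[0,2,7,-4,0.3],[2.3,21,7,-18,0.7],[2.3,21,7,-18,0.7],[2.3,21,7,-18,0.7],[2.3,21,7,-18,0.7],[2.3,21,7,-18,0.7],[2.3,21,7,-18,0.7],[2.3,21,7,-18,0.7],[2.3,21,7,-18,0.7],[2.3,21,7,-18,0.7]], force=15)

```text
time: 14.83
ee_pos: [576.8, 1.2, 108.0]
orientation: [[-0.95, 0.311, 0.008], [0.311, 0.95, -0.004], [-0.009, -0.002, -1.0]]
force: [1.0, -0.0, -0.2]
gripper_width: 56.9
```

```bash
python3 - <<'E'
from h import *
c,P=chk(1); save(c,"w4.png"); head(P,537,15); print(state()["orientation"].round(3).tolist(),state()["gripper_width"])
q=P.reshape(-1,3)
s=q[(np.hypot(q[:,0]-577,q[:,1]-2)<30)&(q[:,2]>76)&(q[:,2]<95)]
print("bar",len(s),cv2.minAreaRect(s[:,:2].astype(np.float32)) if len(s) else 0,np.percentile(s[:,2],[50,90]) if len(s) else 0)
f=q[(np.hypot(q[:,0]-577,q[:,1]-2)<60)&(q[:,2]>97)&(q[:,2]<150)]
print(np.histogram(f[:,2],bins=range(97,150,4)))
E
```

```text
F [ 0.55 -0.19  0.1 ] tcp [576.9   1.  108. ] t 14.8833
head ((537.8483276367188, 14.802151679992676), 11.81587028503418) [58.31902447 58.90032125] 654
[[-0.95, 0.312, 0.008], [0.312, 0.95, -0.004], [-0.009, -0.001, -1.0]] 58.589385403054656
bar 702 ((576.2562866210938, 2.6045494079589844), (31.73264503479004, 11.873370170593262), 72.21726989746094) [88.73064129 90.08344235]
(array([  0,   0,   0,   0,   0,   0,   0,   0,   0,  71, 148, 156, 147]), array([ 97, 101, 105, 109, 113, 117, 121, 125, 129, 133, 137, 141, 145,
       149]))
```

View pics/w4.png

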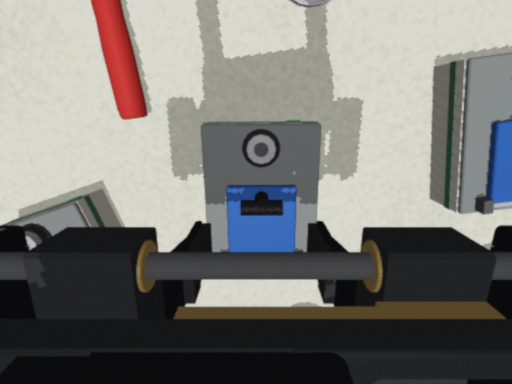

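The view shows reader b with its bolt sunk at (261,149), T-bar at (262,208) and the jaws open around it. The head now measures z = 58.3, which confirms the 10 mm drop. Going down to the bar and closing.

Emit:
send_rows(increments=[[-0.1,0.15,-2.5,0,0.7],[-0.1,0.15,-5,0,0.7],[-0.1,0.15,-6.4,0,0.7],[-0.1,0.15,-6.9,0,0.7],[-0.1,0.15,-6.9,0,0.7],[-0.1,0.15,-6.9,0,0.7]])

```text
time: 15.38
ee_pos: [576.3, 1.5, 39.3]
orientation: [[-0.95, 0.313, 0.008], [0.313, 0.95, -0.004], [-0.009, -0.001, -1.0]]
force: [-0.1, 0.5, 0.7]
gripper_width: 61.0
```

Emit:
send_rows(increments=[[0,0,0,0,0.2],[0,0,0,0,0.2],[0,0,0,0,0.2],[0,0,0,0,0.2],[0,0,0,0,0.2],[0,0,0,0,0.2],[0,0,0,0,0.2],[0,0,0,0,0.2]], force=15)

```text
time: 16.05
ee_pos: [576.7, 2.8, 39.5]
orientation: [[-0.949, 0.314, 0.009], [0.314, 0.95, -0.003], [-0.01, 0.001, -1.0]]
force: [1.5, 3.9, 0.9]
gripper_width: 31.8
```

Gripped at 31.8 mm, which is the bar's length. I'll swing along the hinge arc to about 20° first, then check.

Emit:
send_rows(increments=[[0.13,-0.04,0.26,0,0.2],[0.27,-0.09,0.51,0,0.2],[0.42,-0.14,0.76,0,0.2],[0.58,-0.19,1.0,0,0.2],[0.75,-0.24,1.23,0,0.2],[0.93,-0.3,1.45,0,0.2],[1.12,-0.36,1.66,0,0.2],[1.32,-0.42,1.87,0,0.2],[1.32,-0.42,1.87,0,0.2],[1.32,-0.42,1.87,0,0.2]])

```text
time: 16.88
ee_pos: [589.7, -1.2, 58.4]
orientation: [[-0.949, 0.314, 0.009], [0.314, 0.95, -0.002], [-0.009, 0.001, -1.0]]
force: [-1.0, 2.8, 0.4]
gripper_width: 31.5
```

```bash
cat >> h.py <<'E'
def capang(name):
    c=camera(name); P=world(c); h=cv2.cvtColor(c["img"],cv2.COLOR_RGB2HSV)
    yaw=np.radians(-17.8); e=np.array([np.cos(yaw),np.sin(yaw)]); o=np.array([537.8,14.9])+45*e
    d=P[...,:2]-o; X=d@e; Y=d@np.array([-e[1],e[0]])
    m=(h[...,0]>105)&(h[...,0]<125)&(h[...,1]>150)&(abs(Y)<32)&(X>-40)&(X<70)&(P[...,2]>50)&(P[...,2]<140)
    k=np.polyfit(X[m],P[...,2][m],1); print(name,"n",m.sum(),"cap deg",-np.degrees(np.arctan(k[0])),"X range",X[m].min(),X[m].max())
    return c
E
python3 - <<'E'
from h import *
save(capang("wrist"),"w5.png"); save(capang("top"),"t5.png"); capang("side"); print(state())
E
```

```text
wrist n 2677 cap deg 10.310793473807607 X range -11.099282469407349 16.365434239970117Traceback (most recent call last):
  File "<stdin>", line 2, in <module>
  File "h.py", line 24, in capang
    k=np.polyfit(X[m],P[...,2][m],1); print(name,"n",m.sum(),"cap deg",-np.degrees(np.arctan(k[0])),"X range",X[m].min(),X[m].max())
    raise TypeError("expected non-empty vector for x")
TypeError: expected non-empty vector for x
```

```bash
python3 - <<'E'
from h import *
c=camera("wrist"); save(c,"w6.png"); P=world(c)
for v in range(150,260,5): print(v,P[v,[240,285]].round(0).tolist(),c["img"][v,285])
E
```

```text
150 [[541.0, 1.0, 51.0], [551.0, 30.0, 50.0]] [94 98 98]
155 [[544.0, 0.0, 50.0], [554.0, 29.0, 50.0]] [94 98 98]
160 [[548.0, -1.0, 50.0], [557.0, 28.0, 51.0]] [94 97 97]
165 [[551.0, -2.0, 50.0], [560.0, 27.0, 52.0]] [95 98 98]
170 [[554.0, -3.0, 50.0], [564.0, 26.0, 50.0]] [94 97 97]
175 [[557.0, -5.0, 50.0], [567.0, 25.0, 49.0]] [95 98 97]
180 [[561.0, -6.0, 50.0], [570.0, 24.0, 50.0]] [94 98 97]
185 [[564.0, -7.0, 50.0], [574.0, 23.0, 50.0]] [93 97 97]
190 [[567.0, -8.0, 51.0], [577.0, 22.0, 50.0]] [93 97 96]
195 [[571.0, -9.0, 49.0], [581.0, 21.0, 50.0]] [93 96 97]
200 [[567.0, -6.0, 77.0], [576.0, 20.0, 76.0]] [24 50 99]
205 [[569.0, -6.0, 81.0], [577.0, 19.0, 80.0]] [ 33  67 126]
210 [[572.0, -8.0, 79.0], [581.0, 18.0, 79.0]] [ 31  62 121]
215 [[576.0, -9.0, 77.0], [585.0, 17.0, 77.0]] [ 31  62 121]
220 [[579.0, -10.0, 77.0], [588.0, 16.0, 77.0]] [ 30  63 121]
225 [[583.0, -12.0, 76.0], [592.0, 15.0, 76.0]] [ 28  55 108]
230 [[587.0, -13.0, 74.0], [595.0, 14.0, 74.0]] [ 29  56 108]
235 [[590.0, -15.0, 73.0], [599.0, 13.0, 73.0]] [ 36  71 136]
240 [[581.0, -9.0, 103.0], [588.0, 14.0, 104.0]] [17 18 20]
245 [[582.0, -10.0, 106.0], [589.0, 13.0, 107.0]] [22 20 23]
250 [[584.0, -10.0, 108.0], [591.0, 12.0, 108.0]] [30 29 31]
255 [[557.0, 3.0, 169.0], [561.0, 16.0, 170.0]] [51 52 53]
```

View pics/w6.png

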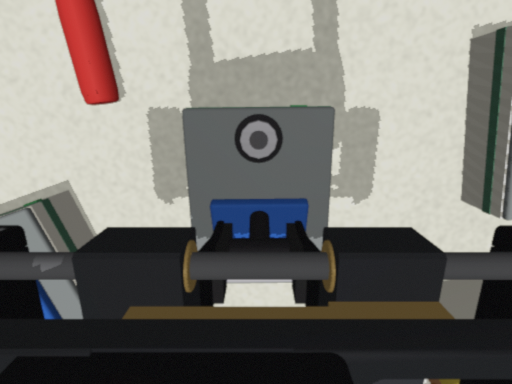

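The cap is open about 19°: its free edge is at row 205, z ≈ 80, and the grip is holding. I'll continue along the arc to about 45°.

Emit:
send_rows(increments=[[0.21,-0.07,0.19,0,0.2],[0.42,-0.14,0.38,0,0.2],[0.64,-0.21,0.56,0,0.2],[0.87,-0.28,0.73,0,0.2],[1.11,-0.36,0.88,0,0.2],[1.35,-0.43,1.03,0,0.2],[1.6,-0.51,1.16,0,0.2],[1.85,-0.6,1.28,0,0.2],[2.11,-0.68,1.39,0,0.2],[2.37,-0.76,1.49,0,0.2],[2.37,-0.76,1.49,0,0.2],[2.37,-0.76,1.49,0,0.2],[2.37,-0.76,1.49,0,0.2]])

```text
time: 18.12
ee_pos: [613.7, -8.9, 73.5]
orientation: [[-0.949, 0.314, 0.01], [0.314, 0.95, -0.003], [-0.01, 0.001, -1.0]]
force: [-2.1, 3.7, 3.6]
gripper_width: 31.8
```

```bash
python3 - <<'E'
from h import *
c=camera("wrist"); save(c,"w7.png"); P=world(c)
for v in range(185,250,5): print(v,P[v,[235,240,285]].round(0).tolist(),c["img"][v,285])
s=state(); print(s["ee_pos"],s["force"],s["gripper_width"],s["time"])
c=camera("side"); save(c,"s7.png")
E
```

```text
185 [[590.0, -20.0, 51.0], [591.0, -17.0, 52.0], [602.0, 15.0, 50.0]] [81 86 95]
190 [[581.0, -13.0, 103.0], [583.0, -10.0, 102.0], [591.0, 14.0, 101.0]] [ 28  59 116]
195 [[584.0, -13.0, 104.0], [585.0, -11.0, 104.0], [593.0, 13.0, 103.0]] [ 36  68 127]
200 [[587.0, -15.0, 103.0], [588.0, -12.0, 103.0], [596.0, 12.0, 103.0]] [ 26  55 107]
205 [[591.0, -16.0, 100.0], [592.0, -14.0, 98.0], [601.0, 11.0, 98.0]] [ 26  55 107]
210 [[595.0, -19.0, 94.0], [596.0, -16.0, 94.0], [605.0, 10.0, 94.0]] [ 25  54 107]
215 [[600.0, -20.0, 89.0], [601.0, -18.0, 89.0], [610.0, 9.0, 90.0]] [ 25  53 106]
220 [[605.0, -23.0, 84.0], [606.0, -20.0, 84.0], [615.0, 8.0, 83.0]] [ 27  54 106]
225 [[611.0, -25.0, 78.0], [611.0, -22.0, 79.0], [621.0, 7.0, 78.0]] [24 49 94]
230 [[616.0, -28.0, 73.0], [617.0, -24.0, 74.0], [627.0, 6.0, 73.0]] [24 48 94]
235 [[622.0, -30.0, 66.0], [623.0, -27.0, 67.0], [633.0, 4.0, 67.0]] [ 30  61 118]
240 [[603.0, -19.0, 120.0], [604.0, -16.0, 121.0], [612.0, 6.0, 119.0]] [20 19 20]
245 [[605.0, -20.0, 122.0], [606.0, -17.0, 122.0], [613.0, 5.0, 122.0]] [22 24 25]
[613.61243208  -8.84217112  73.46937848] [-1.21848596  3.21683721  3.64379934] 31.668308666914655 18.1667
```

View pics/w7.png

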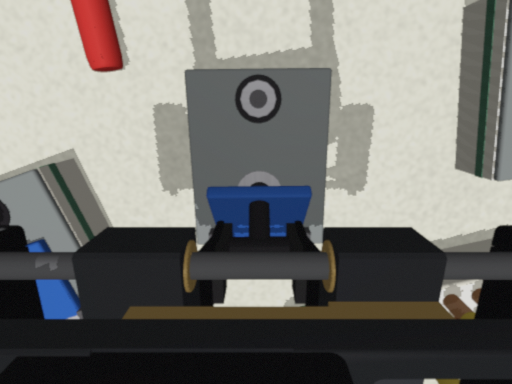

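View pics/s7.png

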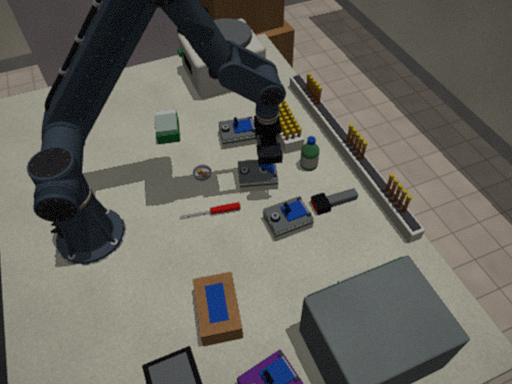

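The cap slope measures about 44° (free edge at row 195, z ≈ 103). The side view shows caps a and c shut and the rack, bottle, scanner, dish and driver in place. I'll do a quick steadiness check and hand in.

```bash
python3 - <<'E'
from h import *
for i in range(5): camera("wrist")
s=state(); print(s["ee_pos"],s["qd"].round(4),s["gripper_width"],s["force"]); print(close_job())
E
```

```text
[613.42914391  -8.77490781  73.400434  ] [ 0.0014 -0.0003 -0.0001 -0.0007  0.0012  0.0018] 31.585771784644063 [-1.09559031  3.02937286  4.5920101 ]
the job is handed in; nothing more can be done
None
```

I tapped all three bolts: a and c stopped after about 3 mm, and b dropped about 10 mm, so **reader b is the loose one**. I gripped b's cap by its handle bar, swung it open along the hinge arc and handed the job in while still holding it.

**Last checks**
- **Cap angle:** about 44° from the depth image.
- **Grip and steadiness:** the opening was 31.6 mm, which is the bar's length, and the arm was at rest with about 5 N on the tool.
- **Everything else:** the last side view showed caps a and c shut and the other things where they had been. I checked this by eye and did not measure it.
- **Time:** about 18 s of the 56 s.

**What disagreed**
- **Fingertip position:** the real fingertips sit about 27 mm above the reported TCP. I allowed for this using depth and contact force.
- **Tap force:** the taps ended at 12.5 N on a, 11.5 N on b and 9.2 N on c. The first two are slightly over the 3–10 N range you gave.
- **Failed check:** my automatic cap-angle fit was wrong on the wrist view (10° when the cap was at about 19°). It found no cap pixels in the top view, so I took the angles from depth rows instead.

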